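# Reset the gas ring and hold its refitted knob pressed in

## Task

Get the counter-top gas ring ready to light: first twist its yellow spring-return reset key clockwise to its stop and let go so that it springs back. Then pick up the loose black control knob, turn it so that the flat in its hole matches the flat on the valve's D-shaped shaft, push it fully home on the shaft and press it in against the valve spring. Finish still holding the knob and pressing it in, and leave the flat tin and the teaspoon that lie on the worktop where they are.

Things in the scene. Friction and masses are not known exactly. Their poses are not given: they have to be found in the camera images.
- hob: fixed gas ring, 300 (x, front to back) x 220 (y) mm; origin at the centre of its underside on the worktop. Its top face is 50 mm up. A black control strip along the front (x = -100 mm) carries the valve shaft and the yellow reset key, 110 mm apart, either one on the left. Burner and pan supports behind (centre x = +55 mm) reach 82 mm up.
- reset_grip (a point): point on the vertical axis of the yellow reset key, at the height to grip (78 mm above the worktop). Its finger bar is 40 mm long (this point's x), 12 mm wide (y), and reaches from 12 mm below to 10 mm above the point; below is a 44 mm disc. The point turns with the key; +x points to the end with the black line and a tab, which travels between two dark stop studs.
- reset_key (a joint): turn of the reset key, rad: 0 at rest, grows clockwise seen from above, hard stop at 0.9. A light spring (0.1 N m at the stop) turns it back to 0 when it is let go. The turn counts as to the stop from 0.78.
- shaft_seat (a point): point on the axis of the upright brass valve shaft, at the upper face of the white 60 mm disc fixed to it (65 mm above the worktop at rest). The shaft stands 16 mm above this point, 16 mm in diameter, 1.5 mm chamfer at the tip, with a flat 3 mm from the axis on this point's +x side; a red mark on the disc shows that side. It does not turn.
- shaft (a joint): how far the valve shaft is pressed down, m: 0 at rest, 0.006 fully in. The spring pushes back with 5 N at the start and 12 N when fully in.
- knob: loose black knob standing on the worktop, skirt 44 mm in diameter and 22 mm high, 42 mm high in all, 50 g; origin at the centre of its underside, z up. A D hole underneath, 18 mm in diameter and 18 mm deep, has its flat 3.8 mm from the axis on the +x side: it slips on with +x along the shaft's +x, within about 10 degrees. Fully home, the underside rests on the disc.
- knob_bar (a point): centre of the knob's finger bar, 32 mm above its underside on the axis. The bar is 42 mm long (along the knob's x), 12 mm wide (y) and 20 mm high, standing on the skirt. A white line on it runs from the middle to the +x end, the side of the flat in the hole.
- sardine_tin: flat oblong tin 63 x 105 x 24 mm, a bystander; origin under its centre
- teaspoon: metal teaspoon 135 mm long, a bystander; origin under its centre

How it is judged:
By the outcome, as a careful person would: the job done as asked, in the order asked, and still so for the second after the job is handed in, while the arm keeps its last pose, push and grip.
It also fails if it takes over 48 s, if anything falls off the work surface, if the arm or the gripper's body presses on something with over 40 N, if the wrist force passes 120 N, or if a joint passes its speed limit or range.

## Robot

A 6-joint arm with a two-finger parallel gripper is mounted at the origin on a cart in front of the work surface, level with it; the furniture and walls round the work are solid. World frame = base frame: x ahead of the robot, y to its left, z up, the work surface at z = 0. Lengths are in m, angles in degrees, forces in N, time in s.
With the tool pointing down it reaches from about 0.35 to 1 m from the base axis. Payload 7.1 kg.
Tool frame: the origin (TCP) lies on the centre line of the jaws, within the pads' length; the fingertips stand r.tip_reach ahead of it and the grasp point (between the pads) lies 3 mm ahead of it (r.tip_reach is the distance from the TCP to the fingertips, in m); z points along the fingers, y is the line along which they close (so a half turn about z gives the same grasp; the last joint's range is limited). The gripper opens to 85 mm and grips with 20 to 120 N. Pads are 22 mm wide; open, the fingers measure 114 mm over their backs; the gripper's body (76 mm by 85 mm) begins 54 mm behind the grasp point. The pads swing forward as they close: fully open they stand 13 mm farther back than shut.
Start: joints at [-76.891, 24.242, 93.386, -0, 62.372, -1.089], TCP at [0.153, -0.606, 0.253] pointing down, gripper open.
Joint ranges: [-172.04, 172.04], [-51.8, 120.97], [4.93, 147.93], [-75.15, 255.16], [6.16, 154.13], [-145.62, 145.62]. Speed limits (degrees/s): [136.94, 136.94, 172.46, 180, 180, 180].

## Interface

Orientations are given as [roll, pitch, yaw] about the fixed x, y, z axes, in that order (R = Rz(yaw) Ry(pitch) Rx(roll)).
In Python, from workcell import r gives the robot as it stands.
- The arm moves only by the tool step_hand, called after "Emit:" as a command line: name --argument value ..., lists and objects as JSON in quotes. Schema: {"type":"object","properties":{"deltas":{"type":"string"},"only":{"type":"string"},"quiet":{"type":"boolean"},"lines":{"type":"string"}},"required":["deltas"],"additionalProperties":false}. deltas is a string of 1 to 10 rows, parted by a bar, with the numbers parted by commas; each row has 7 numbers: a rotation vector rx, ry, rz in degrees, then dx, dy, dz in units of 5 mm, then the finger opening in m; each row is the pose to reach, as a shift and turn from the pose commanded when the call began, along the tool's axes at that moment; what a row does not reach only later rows make up. A row lasts 1/10 s, in which the tool goes at most 0.05 m and 8.59 degrees, less where a joint would pass 70% of its speed; a pose out of reach is approached as far as the arm can. The fingers move at their own pace and stop on an object; the grip force is fixed at half the most. Time passes only in rows, so rows that do not move let the fingers close. The tool returns the time, the measured TCP pose, the force, the opening and the grip force at its end. only (a regular expression) keeps the lines of the reply that match it, lines (a string "A,B") keeps lines A to B, and quiet returns only ok. Input that does not fit is refused with a message, and nothing moves.
- r.state(): the state, without advancing time (a new reading comes with each control period).
- r.capture(name): name is "scene" or "top"; returns a dict with "color" (420x560x3 uint8, red, green, blue), "intrinsics" (3x3 intrinsics, pixels), "k1" (the pictures are not rectified: a ray, as slopes to the right and down, at radius r is drawn at 1 + k1 r^2 times it, then the intrinsics apply), "rvec" (rotation vector, rad) and "tvec" (3), from world to camera coordinates, as OpenCV has them. Camera axes: x right, y down, z forward; pixel columns grow to the right and rows downward; lengths in m; the calibration is good to about 2 mm. A picture is of the moment at which its call begins. There is no depth.
- r.sign_off(): hands the job in; it is judged then, once.
The state is a dict: "t": time; "joints": joint angles; "joint_velocities": joint speeds; "joint_torque": joint torques, N m; "tcp_pos": TCP position; "ee_rot": TCP orientation; "ft_force": force on the tool from outside, world axes, zero at the start; "moment": the same for the moment, N m; "grip_width": finger opening in m; "grasp_force": force on a finger pad.
Only numpy, scipy, OpenCV 4.12 (cv2) and the standard library are available. Lean on these libraries where they do the work, as an engineer would, in place of code of your own. Each camera call takes 0.05 s, during which the arm holds its last target. There are 200 camera calls.

## Working session

There is one attempt and no reset: what is moved stays moved. The work goes in short steps, Python scripts to look and compute and a tool call to move; the robot and the scene stay as the last step left them, time stands still between calls to the robot, and variables do not carry over. Pictures are saved under pics/ and viewed, at most 10 in all, crops included, and the job is handed in when it is done.

```bash
ls; mkdir -p pics
```

Create h.py:
```python
import numpy as np, cv2
from workcell import r
from scipy.spatial.transform import Rotation as Ro
def cap(n,f=None):
    c=r.capture(n)
    if f: cv2.imwrite('pics/'+f+'.png',c['color'][:,:,::-1])
    return c
def ray(c,uv):
    K=np.array(c['intrinsics']);d=(np.array(uv,float)-K[:2,2])/[K[0,0],K[1,1]]
    rd=np.hypot(*d);s=rd
    for _ in range(30): s=rd/(1+c['k1']*s*s)
    d=d*(s/rd if rd else 1)
    R=Ro.from_rotvec(np.ravel(c['rvec'])).as_matrix()
    return -R.T@np.ravel(c['tvec']), R.T@np.array([*d,1])
def plane(c,uv,z):
    o,d=ray(c,uv);return o+d*(z-o[2])/d[2]
def tri(c1,a,c2,b):
    o1,d1=ray(c1,a);o2,d2=ray(c2,b)
    s=np.linalg.lstsq(np.c_[d1,-d2],o2-o1,rcond=None)[0]
    p,q=o1+s[0]*d1,o2+s[1]*d2
    return (p+q)/2,np.linalg.norm(p-q)
```

Run:
```python
from h import *
for n in('scene','top'):
    c=cap(n,n+'0');o,d=ray(c,(280,210));print(n,o,d,c['k1'],c['intrinsics'])
s=r.state();print(s);print(r.tip_reach)
```

```text
pics
workcell.py
scene [-0.14024672  0.62893704  0.45543585] [ 0.74784935 -0.48563087 -0.45293565] -0.017079827274944042 [[422.31371605   0.         286.54336507]
 [  0.         422.31371605 207.82107416]
 [  0.           0.           1.        ]]
top [0.33065005 0.18267257 0.91522056] [ 0.16964463 -0.03300287 -0.98499334] -0.060716063371367965 [[392.71572954   0.         277.24148116]
 [  0.         392.71572954 207.81277888]
 [  0.           0.           1.        ]]
{'t': 0.1, 'joints': array([-7.68911632e+01,  2.42805994e+01,  9.34257077e+01, -8.99361693e-04,
        6.23763522e+01, -1.09021442e+00]), 'joint_velocities': array([ 0.07693495, -0.09404637, -0.17085905,  0.04705201, -0.06880312,
        0.07007647]), 'joint_torque': array([-2.83570043e-04, -5.58427835e+01, -2.82444441e+01, -1.22796723e-05,
        3.02778048e-03, -1.65042625e-06]), 'tcp_pos': array([ 0.15320489, -0.60544744,  0.2526267 ]), 'ee_rot': array([-1.79917341e+02, -7.76632481e-04,  1.41994682e+01]), 'ft_force': array([0.23765985, 1.10084084, 0.29367067]), 'moment': array([ 0.02596407, -0.0095695 ,  0.01349825]), 'grasp_force': 0.0, 'grip_width': 0.08479713089311056}
0.022
```

View pics/scene0.png

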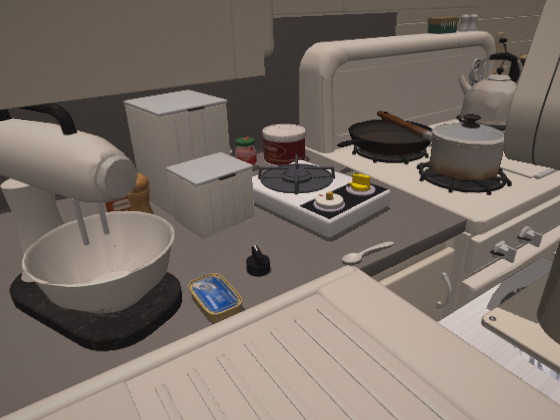

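View pics/top0.png

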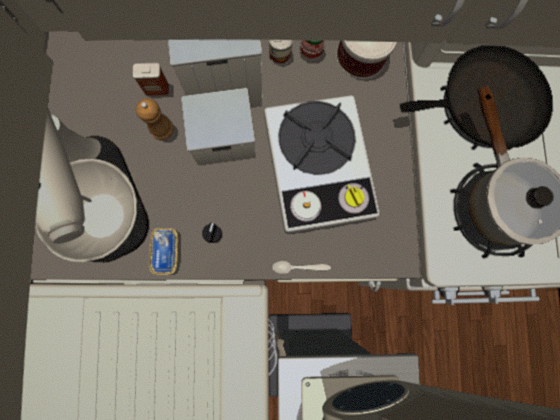

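The scene view shows the knob at (258,264), the white shaft disc at (329,200) and the yellow key at (361,184). In the top view they are at (212,232), (306,205) and (355,196); the tin is at (164,251) and the spoon at (300,267). I'll zoom in on both.

Run:
```python
import cv2,numpy as np
t=cv2.imread('pics/top0.png');s=cv2.imread('pics/scene0.png')
f=lambda im,x,y,w,h,k:cv2.resize(im[y:y+h,x:x+w],(w*k,h*k),interpolation=cv2.INTER_CUBIC)
a=f(t,280,170,100,75,4);b=f(t,190,210,50,40,8)
c=f(s,300,160,100,75,4);d=f(s,235,240,50,40,8)
p=lambda im:cv2.copyMakeBorder(im,0,300-min(300,im.shape[0]),0,0,0)[:300]
cv2.imwrite('pics/z0.png',np.vstack([np.hstack([a,p(b[:300])]),np.hstack([c,p(d[:300])])]))
```

```text
(no output)
```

View pics/z0.png

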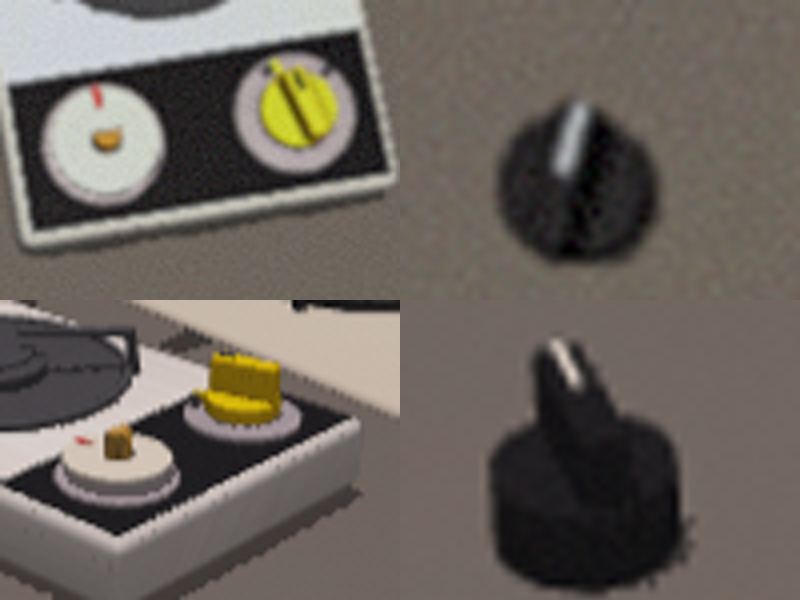

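Top view: the shaft disc has its red mark pointing up (+x) and a brass D. The key's bar leans up-left with the tab at its upper-left end, and the second stud is to the right. The knob's white line points up. I'll zoom further for the bar edges.

Run:
```python
import cv2,numpy as np
t=cv2.imread('pics/top0.png');s=cv2.imread('pics/scene0.png')
f=lambda im,x,y,w,h,k:cv2.resize(im[y:y+h,x:x+w],(w*k,h*k),interpolation=cv2.INTER_LINEAR)
cv2.imwrite('pics/z1.png',np.vstack([np.hstack([f(t,335,180,40,30,10),f(t,288,190,40,30,10)]),np.hstack([f(s,342,168,40,30,10),f(s,308,185,40,30,10)])]))
```

```text
(no output)
```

View pics/z1.png

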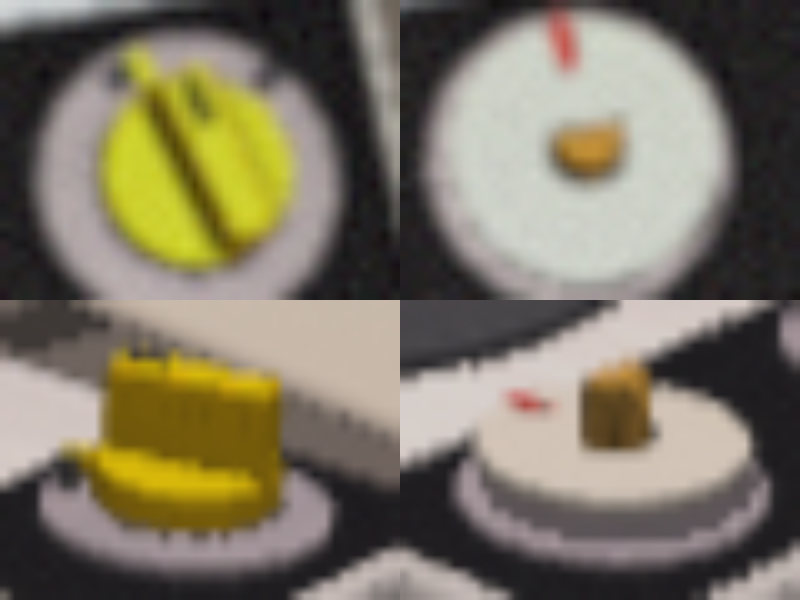

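Top zoom: the key disc centre is about (354.8,197) and the bar-top centre about (357.8,195.8). The white disc centre is about (306.8,204.5), with the red mark at (304.4,194). In the scene view the bar-top centre is about (361.5,174.8) and the disc about (329.3,199.3). Next I'll measure.

Create m.py:
```python
from h import *
cv=lambda n:cv2.imread('pics/%s0.png'%n)
r_=r.capture
ct,cs=cap('top'),cap('scene')
def ell(m,x,y,w,h):
    z=np.zeros_like(m);z[y:y+h,x:x+w]=m[y:y+h,x:x+w]
    k=max(cv2.findContours(z,0,1)[0],key=cv2.contourArea)
    return cv2.fitEllipse(cv2.convexHull(k)),cv2.boundingRect(k)
bt,bs=cv('top').astype(int),cv('scene').astype(int)
f=lambda p:p.round(4)
# white disc: green>=red test separates from lilac ring in top
for n,b,box,c in(('top',bt,(286,185,42,40),ct),('scene',bs,(312,186,36,24),cs)):
    for d in((-6,0,4) if n=='scene' else(-4,0,4)):
        m=((b[:,:,1]-b[:,:,2]>d)|0 if n=='top' else (b[:,:,2]-b[:,:,0]>8+d))&(b.min(2)>90)
        e=ell(m.astype(np.uint8),*box);print(n,d,e[0],f(plane(c,e[0][0],.065)))
print('disc tri',tri(ct,(306.8,204.5),cs,(329.3,199.3)),'red',plane(ct,(304.4,194),.065),tri(ct,(304.4,194),cs,(320.8,195.2)))
print('keybar tri',tri(ct,(357.8,195.8),cs,(361.5,174.8)))
print('keybar ends',[f(plane(ct,(335+u/10,180+v/10),.088)) for u,v in((187,75),(265,230),(165,80),(240,245),(205,105))])
print('key disc',f(plane(ct,(354.8,197),.066)))
for n,b,box,c in(('top',bt,(195,215,35,35),ct),('scene',bs,(243,243,30,35),cs)):
    m=(b.max(2)<62).astype(np.uint8);e=ell(m,*box);print('knob',n,e, [f(plane(c,e[0][0],z)) for z in(0,.011,.022)])
print('line',f(plane(ct,(210.6,231.5),.042)),f(plane(ct,(212.5,222.9),.042)),tri(ct,(210.6,231.5),cs,(257.25,251.)),tri(ct,(212.5,222.9),cs,(254.1,245)))
```

```bash
python3 m.py
```

```text
top -4 ((306.34783935546875, 204.5459442138672), (26.866474151611328, 27.526416778564453), 54.947166442871094) [0.4891 0.0959 0.065 ]
top 0 ((305.91558837890625, 204.71653747558594), (25.873851776123047, 26.193166732788086), 133.78309631347656) [0.4887 0.0968 0.065 ]
top 4 ((299.08709716796875, 207.53724670410156), (7.10980224609375, 15.719776153564453), 152.9644012451172) [0.4824 0.1121 0.065 ]
scene -6 ((329.6438293457031, 197.54017639160156), (26.357576370239258, 37.229583740234375), 84.19132995605469) [0.4905 0.0908 0.065 ]
scene 0 ((328.2340393066406, 196.141357421875), (22.05799102783203, 36.89985656738281), 75.96855163574219) [0.4978 0.0887 0.065 ]
scene 4 ((329.0073547363281, 195.44717407226562), (20.29441261291504, 32.85374450683594), 85.87997436523438) [0.4996 0.0851 0.065 ]
disc tri (array([0.48909658, 0.09395507, 0.06231841]), np.float64(0.0016987581343366836)) red [0.51288105 0.09968639 0.065     ] (array([0.51231305, 0.09896714, 0.06475264]), np.float64(0.001859893138946569))
keybar tri (array([ 0.50393804, -0.01391984,  0.08802969]), np.float64(0.0007312155653029891))

[... 210 characters left out ...]
 -0.0126  0.066 ]
knob top (((211.72552490234375, 233.1297607421875), (18.459115982055664, 20.06184959411621), 134.8768310546875), (202, 223, 20, 20)) [array([0.4341, 0.3121, 0.    ]), array([0.4328, 0.3105, 0.011 ]), array([0.4316, 0.309 , 0.022 ])]
knob scene (((257.3825378417969, 261.76605224609375), (24.740110397338867, 31.757280349731445), 167.40809631347656), (246, 246, 25, 31)) [array([0.4547, 0.2973, 0.    ]), array([0.4403, 0.3054, 0.011 ]), array([0.4259, 0.3134, 0.022 ])]
line [0.433  0.3087 0.042 ] [0.4523 0.3049 0.042 ] (array([0.43306147, 0.30876319, 0.03987988]), np.float64(0.0006177168479747125)) (array([0.45204058, 0.30443281, 0.04169733]), np.float64(0.0011270541342993624))
```

Create go.py:
```python
import sys
from h import *
# target x y z yaw (TCP, world) -> shift in tool axes
t=[float(a) for a in sys.argv[1:]]
s=r.state();R=Ro.from_euler('xyz',s['ee_rot'],degrees=True)
T=Ro.from_euler('xyz',[180,0,t[3]],degrees=True)
print((R.inv()*T).as_rotvec(degrees=True).round(1),R.inv().apply(np.array(t[:3])-s['tcp_pos']).round(4),
 's',round(s['t'],1),s['tcp_pos'].round(4),s['ee_rot'].round(1),'F',s['ft_force'].round(1),s['moment'].round(2),'g',s['grip_width'].round(4),round(float(s['grasp_force']),1),s['joints'].round())
```

```bash
python3 go.py 0.504 -0.0135 0.2 23;python3 go.py 0.35 -0.3 0.35 14
```

```text
Traceback (most recent call last):
  File "go.py", line 8, in <module>
    's',round(s['t'],1),s['tcp_pos'].round(4),s['ee_rot'].round(1),'F',s['ft_force'].round(1),s['moment'].round(2),'g',s['grip_width'].round(4),round(float(s['grasp_force']),1),s['joints'].round())
                                                                                                                       ^^^^^^^^^^^^^^^^^^^^^
AttributeError: 'float' object has no attribute 'round'
Traceback (most recent call last):
  File "go.py", line 8, in <module>
    's',round(s['t'],1),s['tcp_pos'].round(4),s['ee_rot'].round(1),'F',s['ft_force'].round(1),s['moment'].round(2),'g',s['grip_width'].round(4),round(float(s['grasp_force']),1),s['joints'].round())
                                                                                                                       ^^^^^^^^^^^^^^^^^^^^^
AttributeError: 'float' object has no attribute 'round'
```

```bash
sed -i "s/s\['grip_width'\].round(4)/round(s['grip_width'],4)/" go.py
python3 go.py 0.504 -0.0135 0.2 23;python3 go.py 0.33 -0.3 0.35 14
```

```text
[-0.1 -0.  -8.8] [ 0.4853 -0.4879  0.0533] s 0.2 [ 0.1532 -0.6056  0.2528] [-179.9   -0.    14.2] F [-0.3 -1.1 -0.2] [ 0.03 -0.02 -0.  ] g 0.0855 0.0 [-77.  24.  93.   0.  62.  -1.]
[-0.1 -0.   0.2] [ 0.2463 -0.253  -0.0969] s 0.2 [ 0.1532 -0.6056  0.2528] [-179.9   -0.    14.2] F [-0.3 -1.1 -0.2] [ 0.03 -0.02 -0.  ] g 0.0855 0.0 [-77.  24.  93.   0.  62.  -1.]
```
Rows: first to (0.246,-0.253,-0.097), 10 rows. Opening 0.085 while keeping... for key: fingers open 114 mm over backs; key bar along yaw 23; neighbours: white disc shaft 110 mm away radius 30, shaft z 81. Jaw line at yaw 23 → y axis direction (sin, -cos)=(.39,-.92). Finger extents ±57: reaching toward (0.504-.022, -0.0135+.052)=(.48,.039). Shaft disc starts at y=.066. Fine. Burner at x+: hob origin + 55mm vs -100 → 155 mm behind. Fine. Opening 0.06 is better.

The rows are not in the units I measure in: shifts go in units of 5 mm. I convert before sending: -0.253 m is -50.6, 0.246 m is 49.2.

Emit:
step_hand --deltas "0,0,0,6,-6,-6,0.06 | 0,0,0,12,-12,-12,0.06 | 0,0,0,18,-18,-18,0.06 | 0,0,0,24,-24,-19.4,0.06 | 0,0,0,30,-30,-19.4,0.06 | 0,0,0,36,-36,-19.4,0.06 | 0,0,0,42,-42,-19.4,0.06 | 0,0,0,48,-48,-19.4,0.06 | 0,0,0,49.2,-50.6,-19.4,0.06"

```text
t: 1.1
tcp_pos: [0.3309, -0.2976, 0.3503]
ee_rot: [-180.0, -0.0, 14.4]
ft_force: [0.4, -0.8, 0.1]
grip_width: 0.0598
grasp_force: 0.0
```

```bash
python3 go.py 0.504 -0.0135 0.2 23;python3 go.py 0.504 -0.0135 0.12 23
```

```text
[-0.  -0.  -8.6] [ 0.238  -0.2323  0.1506] s 1.1 [ 0.3309 -0.2976  0.3503] [-180.    -0.    14.4] F [ 0.4 -0.8  0.1] [0.05 0.02 0.  ] g 0.0598 0.0 [-44.   2. 109.   0.  69.  32.]
[-0.  -0.  -8.6] [ 0.2379 -0.2323  0.2306] s 1.1 [ 0.3309 -0.2976  0.3503] [-180.    -0.    14.4] F [ 0.4 -0.8  0.1] [0.05 0.02 0.  ] g 0.0598 0.0 [-44.   2. 109.   0.  69.  32.]
```

Emit:
step_hand --deltas "0,0,-1,6.6,-6.6,0,0.05 | 0,0,-2,13.2,-13.2,0,0.05 | 0,0,-4,20,-20,0,0.05 | 0,0,-6,26.6,-26.6,0,0.05 | 0,0,-8,33.2,-33.2,4,0.05 | 0,0,-8.6,40,-40,12,0.05 | 0,0,-8.6,45,-44.4,20,0.05 | 0,0,-8.6,47.6,-46.4,28,0.05 | 0,0,-8.6,47.6,-46.4,38,0.05 | 0,0,-8.6,47.6,-46.4,43,0.05"

```text
t: 2.1
tcp_pos: [0.5025, -0.0163, 0.1322]
ee_rot: [-179.9, 0.2, 22.9]
ft_force: [-0.2, 0.2, 0.3]
grip_width: 0.0501
grasp_force: 0.0
```

```bash
python3 go.py 0.504 -0.0135 0.092 23; python3 -c "
from h import *
t=cap('top')['color'][:,:,::-1][150:240,270:400];s=cap('scene')['color'][:,:,::-1][110:230,280:400]
cv2.imwrite('pics/a1.png',np.hstack([cv2.resize(t,(400,277)),cv2.resize(s,(277,277))]))"
```

```text
[-0.1  0.2 -0.1] [ 0.0026 -0.002   0.0402] s 2.1 [ 0.5025 -0.0163  0.1322] [-179.9    0.2   22.9] F [-0.2  0.2  0.3] [0.05 0.01 0.  ] g 0.0501 0.0 [ -3.  25. 113.  -0.  42.  64.]
```

View pics/a1.png

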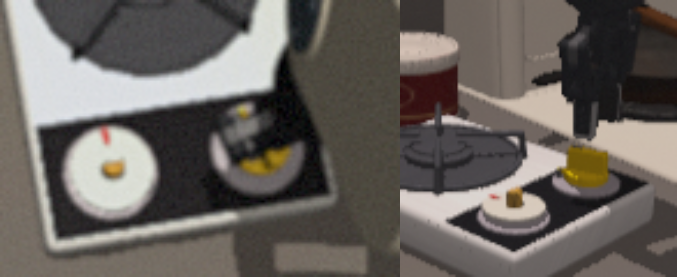

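The gripper is straight above the key (finger at about (240,130) in the left crop, over the yellow bar). I'll descend and close.

To row units: 0.043 m is 8.6, 0.04 m is 8.

Emit:
step_hand --deltas "0,0,0,0,0,3,0.04 | 0,0,0,0,0,6,0.04 | 0,0,0,0,0,8,0.04 | 0,0,0,0,0,8.6,0.04 | 0,0,0,0,0,8.6,0.02 | 0,0,0,0,0,8.6,0.0 | 0,0,0,0,0,8.6,0.0 | 0,0,0,0,0,8.6,0.0 | 0,0,0,0,0,8.6,0.0"

```text
t: 3.1
tcp_pos: [0.5023, -0.0135, 0.0936]
ee_rot: [-179.7, 0.0, 22.7]
ft_force: [-6.7, 26.7, 11.5]
grip_width: 0.0105
grasp_force: 60.3
```

```bash
python3 go.py 0.504 -0.0135 0.092 23
```

```text
[-0.3  0.  -0.3] [0.0016 0.0007 0.0016] s 3.1 [ 0.5023 -0.0135  0.0936] [-179.7    0.    22.7] F [-6.7 26.7 11.5] [4.46 1.02 0.07] g 0.0105 60.3 [ -3.  29. 114.   0.  37.  64.]
```

Emit:
step_hand --deltas "0,0,0,0,-0.3,-0.4,0 | 0,0,0,0,-0.3,-0.4,0"

```text
t: 3.3
tcp_pos: [0.5021, -0.0132, 0.0939]
ee_rot: [-179.8, 0.0, 22.8]
ft_force: [2.1, 17.9, -14.3]
grip_width: 0.0107
grasp_force: 61.6
```

```bash
python3 go.py 0.504 -0.0135 0.092 23
```

```text
[-0.2  0.  -0.2] [0.0016 0.001  0.0019] s 3.3 [ 0.5021 -0.0132  0.0939] [-179.8    0.    22.8] F [  2.1  17.9 -14.3] [ 2.77 -0.44  0.04] g 0.0107 61.6 [ -3.  29. 114.   0.  37.  64.]
```

Emit:
step_hand --deltas "0,0,0,0,-0.6,0.2,0 | 0,0,6,0,-0.6,0.2,0 | 0,0,12,0,-0.6,0.2,0 | 0,0,18,0,-0.6,0.2,0 | 0,0,24,0,-0.6,0.2,0 | 0,0,30,0,-0.6,0.2,0"

```text
t: 3.9
tcp_pos: [0.5018, -0.0118, 0.0938]
ee_rot: [-179.9, 0.0, -7.5]
ft_force: [0.3, 10.7, -4.9]
grip_width: 0.0102
grasp_force: 62.9
```

```bash
python3 go.py 0.504 -0.0135 0.092 -29
```

```text
[-0.1  0.  21.5] [0.0024 0.0014 0.0018] s 3.9 [ 0.5018 -0.0118  0.0938] [-179.9    0.    -7.5] F [ 0.3 10.7 -4.9] [ 1.63 -0.04  0.11] g 0.0102 62.9 [ -3.  29. 114.   0.  37.  95.]
```

Emit:
step_hand --deltas "0,0,6,0,-0.2,0,0 | 0,0,12,0,-0.2,0,0 | 0,0,18,0,-0.2,0,0 | 0,0,21,0,-0.2,0,0 | 0,0,21,0,-0.2,0,0"

```text
t: 4.4
tcp_pos: [0.5019, -0.011, 0.0938]
ee_rot: [-179.9, 0.0, -28.3]
ft_force: [0.9, 8.1, -4.9]
grip_width: 0.0106
grasp_force: 62.9
```

```bash
python3 go.py 0.504 -0.0135 0.092 -29
```

```text
[-0.1  0.   0.7] [0.003  0.0012 0.0018] s 4.4 [ 0.5019 -0.011   0.0938] [-179.9    0.   -28.3] F [ 0.9  8.1 -4.9] [1.23 0.07 0.12] g 0.0106 62.9 [ -3.  29. 114.   0.  37. 116.]
```

Emit:
step_hand --deltas "0,0,3,0,0,0,0 | 0,0,5,0,0,0,0 | 0,0,5,0,0,0,0"

```text
t: 4.7
tcp_pos: [0.5019, -0.0109, 0.0938]
ee_rot: [-180.0, 0.0, -33.1]
ft_force: [1.9, 10.1, -4.3]
grip_width: 0.0103
grasp_force: 70.8
```

```bash
python3 go.py 0.504 -0.0135 0.092 -29;  python3 -c "
from h import *
t=cap('top')['color'][:,:,::-1][170:230,320:390];s=cap('scene')['color'][:,:,::-1][160:210,340:390]
cv2.imwrite('pics/a2.png',np.hstack([cv2.resize(t,(420,360)),cv2.resize(s,(360,360))]))"
```

```text
[-0.   0.  -4.1] [0.0032 0.0011 0.0018] s 4.7 [ 0.5019 -0.0109  0.0938] [-180.     0.   -33.1] F [ 1.9 10.1 -4.3] [1.46 0.12 1.18] g 0.0103 70.8 [ -3.  29. 114.   0.  37. 120.]
```

View pics/a2.png

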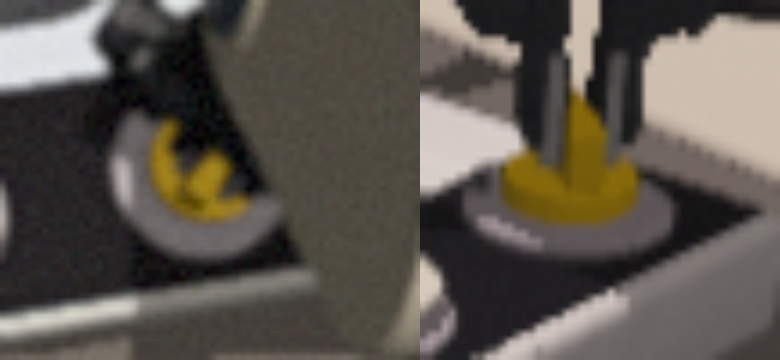

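Left crop: the key bar now points to the lower left with the tab turned clockwise. The moment rose to 1.2 N m, so the stop is reached. Releasing.

To row units: -0.14 m is -28, -0.1 m is -20.

Emit:
step_hand --deltas "0,0,0,0,0,0,0.085 | 0,0,0,0,0,0,0.085 | 0,0,0,0,0,0,0.085 | 0,0,0,0,0,0,0.085 | 0,0,0,0,0,-6,0.085 | 0,0,0,0,0,-12,0.085 | 0,0,0,0,0,-20,0.085 | 0,0,0,0,0,-28,0.085"

```text
t: 5.6
tcp_pos: [0.5015, -0.0121, 0.2346]
ee_rot: [180.0, 0.0, -33.2]
ft_force: [0.9, 0.3, 0.3]
grip_width: 0.0852
grasp_force: 0.0
```

```bash
python3 go.py 0.4325 0.3088 0.12 -11
```

```text
[  0.    0.  -22.2] [-0.2335 -0.2306  0.1147] s 5.6 [ 0.5015 -0.0121  0.2346] [180.    0.  -33.2] F [0.9 0.3 0.3] [-0.04  0.02  0.02] g 0.0852 0.0 [ -3.  15. 110.  -0.  55. 120.]
```

To row units: -0.15 m is -30, 0.05 m is 10.

Emit:
step_hand --deltas "0,0,-2,-6,-6,0,0.05 | 0,0,-4,-12,-12,0,0.05 | 0,0,-8,-18,-18,0,0.05 | 0,0,-12,-24,-24,0,0.05 | 0,0,-16,-30,-30,0,0.05 | 0,0,-20,-36,-36,4,0.05 | 0,0,-22,-42,-42,10,0.05 | 0,0,-22,-46.7,-46.1,16,0.05 | 0,0,-22,-46.7,-46.1,23,0.05 | 0,0,-22,-46.7,-46.1,23,0.05"

```text
t: 6.6
tcp_pos: [0.4299, 0.3079, 0.1146]
ee_rot: [179.7, 0.3, -11.1]
ft_force: [0.3, -0.6, 0.4]
grip_width: 0.05
grasp_force: 0.0
```

```bash
python3 go.py 0.4325 0.3088 0.048 -11;python3 -c "
from h import *
c=cap('top')['color'][:,:,::-1];t=c[170:230,320:390];t2=c[205:255,180:250];s=cap('scene')['color'][:,:,::-1][205:285,230:290]
cv2.imwrite('pics/a3.png',np.hstack([cv2.resize(t,(240,206)),cv2.resize(t2,(280,206)),cv2.resize(s,(240,206))]))"
```

```text
[ 0.3  0.3 -0.1] [ 0.0027 -0.0018  0.0666] s 6.6 [0.4299 0.3079 0.1146] [179.7   0.3 -11.1] F [ 0.3 -0.6  0.4] [-0.05  0.02  0.04] g 0.05 0.0 [ 34.  28. 110.  -0.  42. 135.]
```

View pics/a3.png

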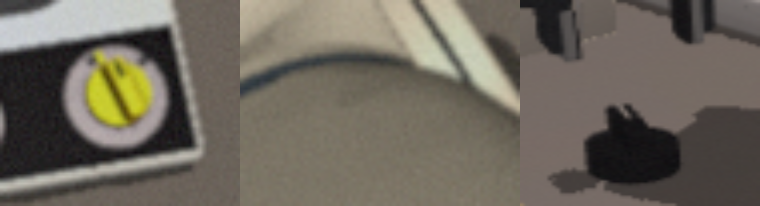

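The key has sprung back to rest (tab back at upper left). In the scene crop the open fingers straddle the knob. Descending.

To row units: 0.0715 m is 14.3, 0.065 m is 13.

Emit:
step_hand --deltas "0,0,0,0,0,6,0.05 | 0,0,0,0,0,10,0.05 | 0,0,0,0,0,13,0.05 | 0,0,0,0,0,14.3,0.05 | 0,0,0,0,0,14.3,0.03 | 0,0,0,0,0,14.3,0.015 | 0,0,0,0,0,14.3,0 | 0,0,0,0,0,14.3,0 | 0,0,0,0,0,14.3,0 | 0,0,0,0,0,14.3,0"

```text
t: 7.7
tcp_pos: [0.4334, 0.3093, 0.0478]
ee_rot: [-179.9, -0.1, -11.2]
ft_force: [-0.6, -1.4, 7.2]
grip_width: 0.0106
grasp_force: 62.7
```

```bash
python3 go.py 0.4325 0.3088 0.048 -11
```

```text
[-0.1 -0.1 -0.2] [-0.0008  0.0007 -0.0002] s 7.7 [0.4334 0.3093 0.0478] [-1.799e+02 -1.000e-01 -1.120e+01] F [-0.6 -1.4  7.2] [-0.23  0.01 -0.01] g 0.0106 62.7 [ 34.  35. 111.  -0.  34. 135.]
```

To row units: -0.15 m is -30, -0.12 m is -24.

Emit:
step_hand --deltas "0,0,0,0,0,-8,0 | 0,0,0,0,0,-16,0 | 0,0,0,0,0,-24,0 | 0,0,0,0,0,-30,0"

```text
t: 8.1
tcp_pos: [0.4331, 0.3092, 0.1995]
ee_rot: [-179.9, -0.1, -11.2]
ft_force: [0.5, -0.1, -0.4]
grip_width: 0.0105
grasp_force: 61.7
```

```bash
python3 go.py 0.488 0.097 0.2 10
```

```text
[ -0.1  -0.1 -21.2] [ 0.0951  0.1975 -0.0007] s 8.1 [0.4331 0.3092 0.1995] [-1.799e+02 -1.000e-01 -1.120e+01] F [ 0.5 -0.1 -0.4] [0.02 0.01 0.05] g 0.0105 61.7 [ 34.  21. 108.   0.  52. 135.]
```

To row units: 0.1975 m is 39.5, 0.16 m is 32.

Emit:
step_hand --deltas "0,0,-4,4,8,0,0 | 0,0,-8,8,16,0,0 | 0,0,-12,12,24,0,0 | 0,0,-16,16,32,0,0 | 0,0,-20,19,39.5,0,0 | 0,0,-21.2,19,39.5,4,0 | 0,0,-21.2,19,39.5,8,0 | 0,0,-21.2,19,39.5,10,0 | 0,0,-21.2,19,39.5,10,0"

```text
t: 9.0
tcp_pos: [0.4866, 0.0966, 0.1458]
ee_rot: [-180.0, 0.2, 10.0]
ft_force: [-0.4, 0.1, -0.3]
grip_width: 0.0108
grasp_force: 61.7
```

```bash
python3 go.py 0.488 0.097 0.13 10;python3 -c "
from h import *
c=cap('top','top4')['color'][:,:,::-1];t=c[180:230,270:340];s=cap('scene','scene4')['color'][:,:,::-1][160:220,300:360]
cv2.imwrite('pics/a4.png',np.hstack([cv2.resize(t,(336,240)),cv2.resize(s,(480,480))[:240*2:1][:,:460] if 0 else cv2.resize(s,(240,240))]))"
```

```text
[-0.   0.2  0. ] [ 0.0015 -0.0001  0.0158] s 9.0 [0.4866 0.0966 0.1458] [-180.     0.2   10. ] F [-0.4  0.1 -0.3] [ 0.01  0.05 -0.04] g 0.0108 61.7 [ 10.  23. 114.  -0.  44.  90.]
```

View pics/a4.png

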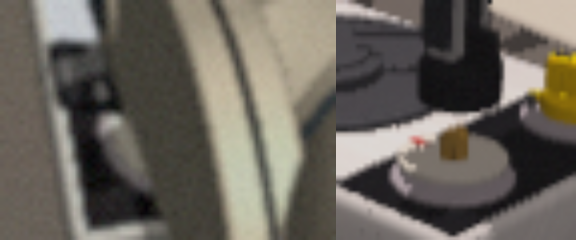

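In the scene crop the held knob's skirt centre is at u≈331.1, above the shaft at u≈329.4. I'll check that offset against the geometry.

Run:
```python
from h import *
c=cap('scene');p=r.state()['tcp_pos'];print(p,r.state()['t'])
def proj(P): return cv2.projectPoints(np.array([P],float),np.ravel(c['rvec']),np.ravel(c['tvec']),np.array(c['intrinsics']),np.array([c['k1'],0,0,0,0.]))[0].ravel()
print('knob pred skirt mid',proj([p[0],p[1],p[2]-.037]),'bottom',proj([p[0],p[1],p[2]-.048]))
for P in([.489,.0955,.065],[.489,.0955,.081],[.488,.0975,.073]):print(P,proj(P))
print('right dir mm/px', (proj([.489,.0975,.073])-proj([.489,.0955,.073]))/2,(proj([.491,.0955,.073])-proj([.489,.0955,.073]))/2)
im=cv2.imread('pics/scene4.png').astype(int)
b=im[183:188].sum(2)[:,315:350];print((b<150).astype(int).sum(1),[ (315+np.where(x<170)[0].min(),315+np.where(x<170)[0].max()) for x in im[176:186,315:350].sum(2)])
h=cv2.imread('pics/scene0.png').astype(int)[189:200,320:340];m=(h[:,:,2]-h[:,:,0]>60)
for k,x in enumerate(m): 
    if x.any():print(189+k,320+np.where(x)[0].min(),320+np.where(x)[0].max())
```

```text
[0.48802463 0.09712608 0.14747109] 9.15
knob pred skirt mid [328.74211927 179.11740152] bottom [328.58888666 183.93381545]
[0.489, 0.0955, 0.065] [328.4149832  198.34015053]
[0.489, 0.0955, 0.081] [328.6335884  191.56292361]
[0.488, 0.0975, 0.073] [328.09803137 195.35741027]
right dir mm/px [-0.36207646  0.11666893] [-0.29781457 -0.15837876]
[21 21 20 18 14] [(np.int64(320), np.int64(340)), (np.int64(315), np.int64(340)), (np.int64(320), np.int64(340)), (np.int64(320), np.int64(340)), (np.int64(320), np.int64(340)), (np.int64(320), np.int64(340)), (np.int64(320), np.int64(340)), (np.int64(320), np.int64(340)), (np.int64(320), np.int64(349)), (np.int64(321), np.int64(349))]
191 330 331
192 327 332
193 327 332
194 320 332
195 320 332
196 331 332
197 331 332
198 331 332
```

Emit:
step_hand --deltas "0,0,0,0,0.12,2,0 | 0,0,0,0,0.12,3.6,0 | 0,0,0,0,0.12,4.3,0 | 0,0,0,0,0.12,4.3,0"

```text
t: 9.55
tcp_pos: [0.4888, 0.0964, 0.1254]
ee_rot: [-180.0, -0.1, 10.0]
ft_force: [1.3, 1.3, 5.1]
grip_width: 0.0104
grasp_force: 62.5
```

```bash
python3 go.py 0.488 0.0965 0.1128 10
```

```text
[-0.  -0.1  0. ] [-0.0008 -0.0002  0.0126] s 9.6 [0.4888 0.0964 0.1254] [-1.8e+02 -1.0e-01  1.0e+01] F [1.3 1.3 5.1] [ 0.15 -0.29  0.02] g 0.0104 62.5 [ 10.  25. 114.   0.  41.  90.]
```

Emit:
step_hand --deltas "0,0,0,0,0,0.3,0 | 0,0,0,0,0,0.6,0 | 0,0,0,0,0,0.6,0"

```text
t: 9.85
tcp_pos: [0.4892, 0.0965, 0.1228]
ee_rot: [-180.0, -0.2, 10.0]
ft_force: [4.1, 1.9, 1.3]
grip_width: 0.0107
grasp_force: 61.9
```

```bash
python3 go.py 0.488 0.0965 0.1128 10
```

```text
[-0.  -0.2 -0. ] [-0.0012 -0.0002  0.01  ] s 9.8 [0.4892 0.0965 0.1228] [-180.    -0.2   10. ] F [4.1 1.9 1.3] [ 0.35 -0.72 -0.01] g 0.0107 61.9 [ 10.  25. 114.   0.  40.  90.]
```

It is going in: vertical force is low and there is a small +x side force. I'll shift 1 mm in x and continue.

Emit:
step_hand --deltas "0,0,0,0.2,0,0.2,0 | 0,0,0,0.2,0,0.8,0 | 0,0,0,0.2,0,1.4,0 | 0,0,0,0.2,0,1.4,0"

```text
t: 10.25
tcp_pos: [0.4893, 0.0965, 0.115]
ee_rot: [-180.0, -0.1, 10.0]
ft_force: [5.9, 2.2, -1.1]
grip_width: 0.01
grasp_force: 61.6
```

```bash
python3 go.py 0.488 0.0965 0.1128 10
```

```text
[-0.  -0.1 -0. ] [-0.0013 -0.0002  0.0022] s 10.2 [0.4893 0.0965 0.115 ] [-1.8e+02 -1.0e-01  1.0e+01] F [ 5.9  2.2 -1.1] [ 0.56 -1.01 -0.04] g 0.01 61.6 [ 10.  26. 114.   0.  39.  90.]
```

Emit:
step_hand --deltas "0,0,0,0.2,-0.06,0.4,0 | 0,0,0,0.2,-0.06,0.8,0 | 0,0,0,0.2,-0.06,1.2,0 | 0,0,0,0.2,-0.06,1.2,0"

```text
t: 10.65
tcp_pos: [0.4895, 0.0967, 0.1093]
ee_rot: [180.0, 0.0, 10.0]
ft_force: [1.1, 1.0, 8.2]
grip_width: 0.0104
grasp_force: 62.9
```

```bash
python3 go.py 0.488 0.0965 0.1068 10
```

```text
[ 0.  0. -0.] [-0.0015 -0.0001  0.0025] s 10.7 [0.4895 0.0967 0.1093] [180.   0.  10.] F [1.1 1.  8.2] [ 0.14 -0.29  0.  ] g 0.0104 62.9 [ 10.  27. 114.  -0.  39.  90.]
```

Emit:
step_hand --deltas "0,0,0,0,0,0.3,0 | 0,0,0,0,0,0.6,0 | 0,0,0,0,0,0.7,0 | 0,0,0,0,0,0.7,0"

```text
t: 11.05
tcp_pos: [0.4896, 0.0967, 0.1067]
ee_rot: [180.0, 0.0, 10.0]
ft_force: [-1.4, 1.1, 17.3]
grip_width: 0.0109
grasp_force: 64.3
```

```bash
python3 go.py 0.488 0.0965 0.1068 10;python3 -c "
from h import *
s=cap('scene','scene5')['color'][:,:,::-1][160:220,290:370]
cv2.imwrite('pics/a5.png',cv2.resize(s,(640,480)))"
```

```text
[ 0.  0. -0.] [-0.0016 -0.0001 -0.0001] s 11.1 [0.4896 0.0967 0.1067] [180.   0.  10.] F [-1.4  1.1 17.3] [ 0.1   0.3  -0.02] g 0.0109 64.3 [ 10.  27. 114.  -0.  39.  90.]
```

View pics/a5.png

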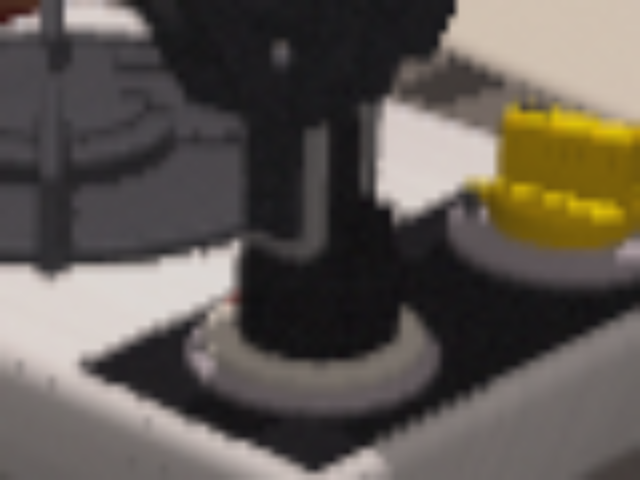

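The knob sits flat on the white disc at (320,340) in the crop, with no shaft visible. The height matches full press and the push is 17 N, above the 12 N spring, so the shaft is at its stop.

Emit:
step_hand --deltas "0,0,0,0,0,0,0 | 0,0,0,0,0,0,0"

```text
t: 11.3
tcp_pos: [0.4896, 0.0967, 0.1068]
ee_rot: [180.0, 0.0, 10.0]
ft_force: [-1.2, 0.5, 17.2]
grip_width: 0.0102
grasp_force: 64.3
```

```bash
python3 -c "
from workcell import r
print(r.sign_off())"
```

```text
the job is handed in; nothing more can be done
None
```

The job is handed in at 11.3 s: the reset key was turned to its stop and sprang back, and the knob is fully home on the shaft, still gripped and pressed in with about 17 N; the tin and teaspoon were not touched.

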